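Load culture cassettes into the shaker dock and start it

ROBOT

A 7-joint arm with a two-finger parallel gripper is mounted at the origin on the work surface. World frame = base frame: x ahead of the robot, y to its left, z up, the work surface at z = 0. Lengths are in m, angles in rad, forces in N, time in s.
With the tool pointing down it reaches from about 0.425 to 1.025 m from the base axis. Payload 3.6 kg.
Tool frame: the origin (TCP) lies on the front face of the gripper's body, between the roots of the fingers; the fingertips stand 73 mm ahead of it and the grasp point (between the pads) lies 54 mm ahead of it (finger_overhang is the distance from the TCP to the fingertips, in m); z points along the fingers, y is the line along which they close (so a half turn about z gives the same grasp; the last joint's range is limited). The gripper opens to 85 mm and grips with 20 to 120 N. Pads are 22 mm wide; open, the fingers measure 114 mm over their backs; the gripper's body (76 mm by 85 mm) begins 54 mm behind the grasp point. The pads swing forward as they close: fully open they stand 13 mm farther back than shut.
Start: joints at [-1.387, 0.591, 0.048, 1.609, -0.033, 0.943, -0.034], TCP at [0.198, 0.697, 0.304] pointing down, gripper open.
Joint ranges: [-2.69, 2.69], [-0.47, 2.24], [-1.27, 1.36], [0.19, 2.51], [-1.53, 4.68], [0.08, 2.07], [-3.09, 3.09]. Speed limits (rad/s): [2.57, 2.57, 3.14, 3.14, 3.14, 3.14, 3.14].

INTERFACE

Orientations are given as a unit quaternion [w, x, y, z].
In Python, from workcell import state, get_image, camera_info, job_done, find_in, finger_overhang gives the robot as it stands. The module is installed in compiled form; this text tells all that it offers.
- The arm moves only by the shell command python3 -m jog 'ROWS' [FORCE]. ROWS is JSON, a list of rows, each a list of 7 numbers: the closure, from -1 (fully open) to 1 (shut), then the shift along the tool's x, y, z in cm, then the turn, a rotation vector about the tool's x, y, z in degrees. In form: [[jaw, x, y, z, ax, ay, az], ...]. A call has 1 to 20 rows; each row is the pose to reach, as a shift and turn from the pose commanded when the call began, along the tool's axes at that moment; what a row does not reach only later rows make up. A row lasts 1/8 s, in which the tool goes at most 62.5 mm and 10.7 degrees, less where a joint would pass 70% of its speed; a pose out of reach is approached as far as the arm can. A call with a gripper value outside its range is refused whole. The fingers move at their own pace and stop on an object; FORCE is the grip in N (left out, the last holds). Time passes only in rows, so rows that repeat a pose let the fingers close. It gives the time, the measured TCP pose, the force, the opening and the grip force at its end, in the units of the state.
- state(): the state, without advancing time (a new reading comes with each control period).
- get_image(name): name is "scene" or "top" or "wrist"; returns the picture (480x640x3 uint8, red, green, blue); there is no depth.
- camera_info(name): a dict with "K" (3x3 intrinsics, pixels), "k1" (the pictures are not rectified: a ray, as slopes to the right and down, at radius r is drawn at 1 + k1 r^2 times it, then the intrinsics apply), "xyz" and "rotation" of the camera in the world. Camera axes: x right, y down, z forward; pixel columns grow to the right and rows downward; lengths in m; the calibration is good to about 2 mm. A picture is of the moment at which its call begins: read the wrist's pose just before it. camera_info takes no time and is no camera call; for the wrist camera it gives the pose at the moment of the call.
- job_done(): hands the job in; it is judged then, once.
Trained networks look in the newest picture that a camera, given by its name, has taken for a name from the list of things; names that differ only in an ending like _2 or _b are one class to them, and where a whole thing is asked for, a point or a joint stands for the part that bears it (a point fixed in the world has none). Each returns a list of dicts, best first, with "score" (0 to 1); they miss things now and then, are a little off and sometimes report something else, mostly with a low value. They report only what shows in the picture. A call takes as long as a camera call. They do not tell look-alikes from the thing itself.
- find_in(camera, target): "at" ([column, row] in pixels, amid what is visible of it).
The state is a dict: "time": time; "joints": joint angles; "qvel": joint speeds; "tau": joint torques, N m; "eef_pos": TCP position; "tcp_rot": TCP orientation; "ft_force": force on the tool from outside, world axes, zero at the start; "wrist_torque": the same for the moment, N m; "opening": finger opening in m; "finger_force": force on a finger pad.
Only numpy, scipy, OpenCV 4.12 (cv2) and the standard library are available. Lean on these libraries where they do the work, as an engineer would, in place of code of your own. Each camera call takes 0.05 s, during which the arm holds its last target. There are 200 camera calls.

TASK

Lift the steel retaining plate off the two pins of the shaker and set it aside, then slide every culture cassette lying on the bench, front end first, fully home into a bay of its own under the clear roof of the shaker's dock (any bays will do). Then lower the plate back over both pins until it lies flush on the deck, and finally press the orange start button right down and let go; do not knock over the glassware or the flask clamp standing about.

Things in the scene. Friction and masses are not known exactly. Their poses are not given: they have to be found in the camera images.
- shaker: Fixed bench shaker: white box 250 deep (x) x 390 wide (y -160 to +230) x 80 tall, mm. On it a deck, x -120 to 112, y -156 to 156, top 90 above the bench. Origin on the bench under the deck's centre; +x points away from the robot: the way cassettes slide in. Deck carries 4 parallel bays under a clear roof, and 2 pins in front of them. Left strip (y > 160), top 80 high: start button.
- bay0 (a point): Home point of bay 0 (shaker x = 35, y = -105 mm), on the deck: a cassette's origin lies here when fully home, against the back stop at shaker x = 95; its rear end is then at x = -25 and its rib clear of the roof. Axes as the shaker's. All bays: 53 mm wide, 19 mm high inside, 70 mm apart.
- bay1 (a point): The same for bay 1 (shaker y = -35 mm). Bays are parted by guide walls 17 mm wide, 19 mm tall, from shaker x = 0 to 95 mm, with pointed noses that reach forward to x = -8 mm.
- bay2 (a point): The same for bay 2 (shaker y = +35 mm). The clear roof, 6 mm thick, its top 25 mm above the deck, covers all bays from shaker x = 30 to 95 mm; in front of it they are open above.
- bay3 (a point): The same for bay 3 (shaker y = +105 mm).
- pin0 (a point): Foot, on the deck, of the right steel pin (shaker x = -60, y = -70 mm), between the lanes of bays 0 and 1: 10 mm thick, 25 mm tall, round tip.
- pin1 (a point): Foot of the left pin, alike (shaker x = -60, y = +70 mm), between the lanes of bays 2 and 3.
- plate: Steel retaining plate 62 (x) x 200 (y) x 10 mm, 0.3 kg, with two through holes 12.5 mm wide at y = -70 and +70; origin = centre of underside. Black grip rib on the middle of its top: 50 long (x), 14 wide, 36 tall (top 46 above the underside). Starts seated on the pins, either way round fits; seated it clears home cassettes by 4 mm. Can be parked on the free bench between robot and shaker.
- plate_seat (a point): Point on the deck midway between the two pins; the plate's origin lies here when seated flush. Axes as the shaker's.
- start_top (a point): Centre of the top of the orange start button (32 mm across) on the shaker's left-hand strip (shaker x = -60, y = +195 mm); it is pressed straight down.
- start (a joint): Travel of the start button: 0 up, 0.006 m fully down, springs back; 4 N holds it fully down.
- cassA: White culture cassette: slab 120 long (x) x 50 wide (y) x 16 mm thick, amber window on the front half of its top; origin = centre of its underside. White grip rib on the rear half of the top: 46 long (x), 14 wide, 36 tall (top 52 above the underside), centred at x = -33. +x is the front end, which goes in first. 0.15 to 0.3 kg, starts flat on the bench; None from the start if absent.
- cassB: White culture cassette: slab 120 long (x) x 50 wide (y) x 16 mm thick, amber window on the front half of its top; origin = centre of its underside. White grip rib on the rear half of the top: 46 long (x), 14 wide, 36 tall (top 52 above the underside), centred at x = -33. +x is the front end, which goes in first. 0.15 to 0.3 kg, starts flat on the bench; None from the start if absent.
- cassC: White culture cassette: slab 120 long (x) x 50 wide (y) x 16 mm thick, amber window on the front half of its top; origin = centre of its underside. White grip rib on the rear half of the top: 46 long (x), 14 wide, 36 tall (top 52 above the underside), centred at x = -33. +x is the front end, which goes in first. 0.15 to 0.3 kg, starts flat on the bench; None from the start if absent.
- cassD: White culture cassette: slab 120 long (x) x 50 wide (y) x 16 mm thick, amber window on the front half of its top; origin = centre of its underside. White grip rib on the rear half of the top: 46 long (x), 14 wide, 36 tall (top 52 above the underside), centred at x = -33. +x is the front end, which goes in first. 0.15 to 0.3 kg, starts flat on the bench; None from the start if absent.
- flask: Bystander: conical glass flask, 86 mm across the foot, 120 mm tall, origin under its centre.
- bottle: Bystander: amber bottle, 68 mm across, 150 mm tall, origin under its centre.
- beaker: Bystander: glass beaker, 72 mm across, 90 mm tall, origin under its centre.
- clamp: Bystander: flask clamp, black disc 100 mm across with four steel prongs 62 mm tall, origin under its centre.
Mind the look-alikes: they are no part of the job. Leave any green look-alike of the cassD alone.

How it is judged:
On the way, in this order (a step that is already met when the one before it is completed fails the run):
1. the retaining plate is off its pins (more than 50 mm from its seat) (distance between plate and plate_seat above 0.05 m), for 0.2 s.
2. every cassette is fully home in a bay ((distance between cassA and bay0 below 0.006 m or distance between cassA and bay1 below 0.006 m or distance between cassA and bay2 below 0.006 m or distance between cassA and bay3 below 0.006 m) and angle between the x axis of each of cassA, cassB, cassC, cassD and the x axis of shaker, either way round below 0.06 rad and angle between each of cassA, cassB, cassC, cassD's own z axis and vertical below 0.06 rad and (distance between cassB and bay0 below 0.006 m or distance between cassB and bay1 below 0.006 m or distance between cassB and bay2 below 0.006 m or distance between cassB and bay3 below 0.006 m) and (distance between cassC and bay0 below 0.006 m or distance between cassC and bay1 below 0.006 m or distance between cassC and bay2 below 0.006 m or distance between cassC and bay3 below 0.006 m) and (distance between cassD and bay0 below 0.006 m or distance between cassD and bay1 below 0.006 m or distance between cassD and bay2 below 0.006 m or distance between cassD and bay3 below 0.006 m)), for 0.2 s.
3. the retaining plate lies flush over both pins, cassettes home (all of step 2 and horizontal distance between plate and plate_seat below 0.004 m and z of plate in the frame of plate_seat below 0.0025 m and angle between plate's own z axis and vertical below 0.04 rad), for 0.2 s.
4. the start button is pressed right down (horizontal distance between plate and plate_seat below 0.004 m and z of plate in the frame of plate_seat below 0.0025 m and angle between plate's own z axis and vertical below 0.04 rad and value of joint start above 0.0045 m).
At the end, for the whole second after the job is handed in: Every cassette present lies flat in a bay with its origin within 6 mm of the bay's home point and square within 0.06 rad; the plate lies over both pins within 4 mm of its seat and at most 2.5 mm above the deck; the button has been pressed and is up again; all at rest (all of step 3 and value of joint start below 0.002 m and linear speed of each of cassA, cassB, cassC, cassD, plate below 0.02 m/s); the robot touches nothing.
It fails at once if the flask is knocked over (angle between flask's own z axis and vertical above 0.7 rad).
It fails at once if the bottle is knocked over (angle between bottle's own z axis and vertical above 0.7 rad).
It fails at once if the beaker is knocked over (angle between beaker's own z axis and vertical above 0.7 rad).
It fails at once if the clamp is knocked over (angle between clamp's own z axis and vertical above 0.7 rad).
Of cassA, cassB, cassC, cassD only 3 to 4 are there at a start; the rules pass over those that are not, and their reading is None.
At some moment in a run one of cassA, cassB, cassC, cassD may be knocked a few centimetres aside while the robot is not near it.
Once in a run the grip may slacken for a moment while it holds something.
It also fails if it takes over 210 s, if anything falls off the work surface, if the arm or the gripper's body presses on something with over 40 N, if the wrist force passes 120 N, or if a joint passes its speed limit or range.

## Working session

There is one attempt and no reset: what is moved stays moved. The work goes in short steps, Python scripts to look and compute and a shell command to move; the robot and the scene stay as the last step left them, time stands still between calls to the robot, and variables do not carry over. Pictures are saved under pics/ and viewed, at most 14 in all, crops included, and the job is handed in when it is done.

```bash
mkdir -p pics; cat > h.py <<'E'
import numpy as np, cv2
from workcell import *
from scipy.spatial.transform import Rotation as R
def cam(n):
    c=camera_info(n); return c
def rotm(c):
    r=np.array(c["rotation"]); 
    return r if r.shape==(3,3) else R.from_quat(r[[1,2,3,0]]).as_matrix()
def ray(c,px):
    K=np.array(c["K"]); d=(np.array(px,float)-K[:2,2])/[K[0,0],K[1,1]]
    u=d.copy()
    for _ in range(30): u=d/(1+c["k1"]*(u@u))
    return rotm(c)@np.array([*u,1.])
def at(c,px,z):
    d=ray(c,px); o=np.array(c["xyz"]); return o+d*(z-o[2])/d[2]
def proj(c,p):
    q=rotm(c).T@(np.array(p)-np.array(c["xyz"])); u=q[:2]/q[2]; u=u*(1+c["k1"]*(u@u))
    K=np.array(c["K"]); return u*[K[0,0],K[1,1]]+K[:2,2]
def snap(n,f):
    c=cam(n); im=get_image(n); cv2.imwrite(f"pics/{f}.png",im[:,:,::-1]); return c,im
E
python3 - <<'E'
from h import *
np.set_printoptions(precision=4,suppress=True)
s=state(); print(s["time"],s["eef_pos"],s["tcp_rot"],s["opening"],finger_overhang)
for n in("scene","top","wrist"):
    c,im=snap(n,n+"0"); print(n,c)
    if n!="wrist":
        for t in("cassA","plate","shaker","start","flask","bottle","beaker","clamp"):
            print(t,[(np.round(d["at"]),round(d["score"],2)) for d in find_in(n,t)])
E
```

```text
0.0 [0.1979 0.6968 0.3027] [-0.0001  0.1379  0.9904 -0.0011] 0.08535074840743001 0.0726
scene {'K': array([[441.1708,   0.    , 319.7167],
       [  0.    , 441.1708, 241.8479],
       [  0.    ,   0.    ,   1.    ]]), 'k1': -0.07561001546258092, 'xyz': array([1.4149, 0.4744, 1.1338]), 'rotation': array([-0.1918,  0.4832,  0.7929, -0.3179])}
cassA [(array([252., 209.]), 0.71)]
plate [(array([302., 253.]), 0.85), (array([297., 285.]), 0.36)]
shaker [(array([298., 284.]), 0.94)]
start [(array([300., 283.]), 0.59), (array([355., 280.]), 0.54)]
flask [(array([195., 203.]), 0.64)]
bottle [(array([219., 258.]), 0.9)]
beaker [(array([391., 330.]), 0.76), (array([254., 208.]), 0.17)]
clamp [(array([484., 313.]), 0.6)]
top {'K': array([[530.9306,   0.    , 316.4051],
       [  0.    , 530.9306, 242.3485],
       [  0.    ,   0.    ,   1.    ]]), 'k1': -0.11924511557716029, 'xyz': array([ 0.3316, -0.0013,  1.6091]), 'rotation': array([-0.0408,  0.7106, -0.7013,  0.0397])}
cassA [(array([424., 278.]), 0.56)]
plate [(array([324., 207.]), 0.78), (array([306., 184.]), 0.74)]
shaker [(array([314., 182.]), 0.98), (array([408., 173.]), 0.2)]
start [(array([309., 181.]), 0.72), (array([252., 199.]), 0.64)]
flask [(array([492., 239.]), 0.96), (array([203., 168.]), 0.47)]
bottle [(array([408., 174.]), 0.95)]
beaker [(array([206., 166.]), 0.91)]
clamp [(array([132., 244.]), 0.9), (array([254., 199.]), 0.53)]
wrist {'K': array([[398.3818,   0.    , 321.5205],
       [  0.    , 398.3818, 239.4907],
       [  0.    ,   0.    ,   1.    ]]), 'k1': -0.08950843603816716, 'xyz': array([0.1194, 0.7183, 0.375 ]), 'rotation': array([0.1274, 0.788 , 0.5946, 0.0964])}
```

View pics/top0.png

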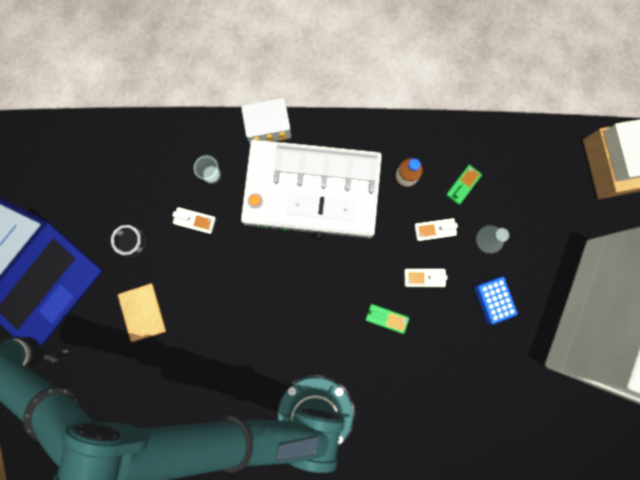

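View pics/scene0.png

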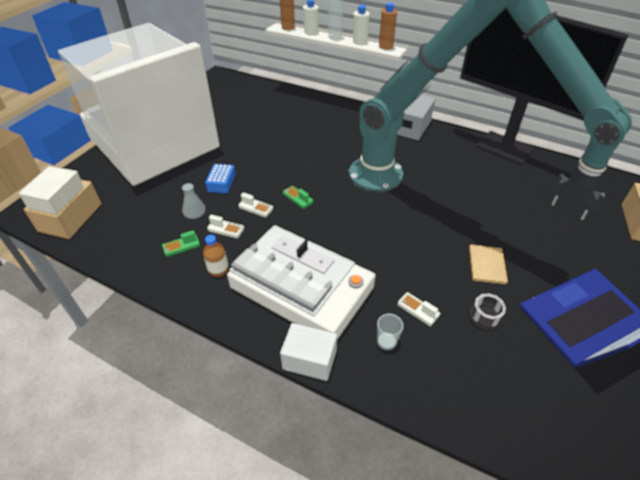

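The top view shows three white cassettes, at (194,220), (436,230) and (426,278), each with an amber window and a white rib. The two green look-alikes, at (464,184) and (388,319), stay where they are. The shaker is at (314,185), with the plate's rib at (321,205) and the button at (255,200). I'll measure these coarsely first, then use the wrist camera.

```bash
cat >> h.py <<'E'
np.set_printoptions(precision=4,suppress=True)
def q2r(q): return R.from_quat(np.array(q)[[1,2,3,0]])
def goal(p,yaw,frm=None):
    """tool-frame shift(cm)/turn(deg) to put TCP at p, pointing down, tool y along world yaw(rad)+90 (mod pi)"""
    s=state(); Rt=q2r(s["tcp_rot"]); P=np.array(s["eef_pos"])
    best=None
    for k in (0,np.pi):
        y=yaw+k
        X=[np.cos(y),np.sin(y),0]; Z=[0,0,-1]; Y=np.cross(Z,X)
        G=R.from_matrix(np.array([X,Y,Z]).T); v=(Rt.inv()*G).as_rotvec(degrees=True)
        if best is None or np.linalg.norm(v)<np.linalg.norm(best): best=v
    print("shift cm",Rt.inv().apply(np.array(p)-P)*100,"turn",best,"j7",s["joints"][6])
E
python3 - <<'E'
from h import *
c=cam("top"); s=state()
print("tool axes\n",q2r(s["tcp_rot"]).as_matrix())
w=cam("wrist"); print("wristcam in tool\n",(q2r(s["tcp_rot"]).inv()*R.from_matrix(rotm(w))).as_matrix(), q2r(s["tcp_rot"]).inv().apply(np.array(w["xyz"])-s["eef_pos"]))
for n,px,z in [("boxTL",(250,141),.08),("boxTR",(382,152),.08),("boxBL",(243,221),.08),("boxBR",(374,236),.08),("button",(255,200),.09),("pl rib",(321,205),.136),("pinL",(297,204),.1),("pinR",(346,209),.1),
 ("c1",(194,220),.016),("c2",(436,230),.016),("c3",(426,278),.016),("grn",(388,319),.016),("grn2",(464,184),.016),("flask",(490,240),.03),("bottle",(408,172),.1),("beaker",(206,168),.05),("clamp",(127,240),.03),("blue",(497,300),.0)]:
    print(n,at(c,px,z)[:2])
E
```

```text
tool axes
 [[-0.9619  0.2732  0.    ]
 [ 0.2732  0.9619  0.    ]
 [-0.      0.     -1.    ]]
wristcam in tool
 [[-0.0013 -0.949  -0.3153]
 [ 1.     -0.0013 -0.0001]
 [-0.0004 -0.3153  0.949 ]] [ 0.0814 -0.0014 -0.0711]
boxTL [0.8082 0.2045]
boxTR [ 0.7793 -0.189 ]
boxBL [0.5664 0.2175]
boxBR [ 0.5273 -0.1647]
button [0.6272 0.1829]
pl rib [ 0.6062 -0.0093]
pinL [0.6149 0.0598]
pinR [ 0.6021 -0.0817]
c1 [0.5776 0.3775]
c2 [ 0.5565 -0.3613]
c3 [ 0.41   -0.3291]
grn [ 0.2864 -0.2141]
grn2 [ 0.7014 -0.4513]
flask [ 0.5263 -0.524 ]
bottle [ 0.7146 -0.2625]
beaker [0.7321 0.3397]
clamp [0.5119 0.5791]
blue [ 0.3454 -0.5522]
```

```bash
python3 -c "
from h import *
goal([.58,0,.42],np.pi-.085)"
```

```text
shift cm [-55.7895 -56.6513 -11.6059] turn [  0.0012   0.002  -10.9867] j7 -0.03367983320982545
```

```bash
python3 -m jog '[[-1,0,0,-11.6,0,0,0],[-1,0,0,-11.6,0,0,0],[-1,-14,-14,-11.6,0,0,-3],[-1,-28,-28,-11.6,0,0,-6],[-1,-42,-42,-11.6,0,0,-9],[-1,-55.8,-56.7,-11.6,0,0,-11],[-1,-55.8,-56.7,-11.6,0,0,-11],[-1,-55.8,-56.7,-11.6,0,0,-11],[-1,-55.8,-56.7,-11.6,0,0,-11],[-1,-55.8,-56.7,-11.6,0,0,-11],[-1,-55.8,-56.7,-11.6,0,0,-11],[-1,-55.8,-56.7,-11.6,0,0,-11],[-1,-55.8,-56.7,-11.6,0,0,-11],[-1,-55.8,-56.7,-11.6,0,0,-11],[-1,-55.8,-56.7,-11.6,0,0,-11],[-1,-55.8,-56.7,-11.6,0,0,-11]]' 40
python3 - <<'E'
from h import *
c,im=snap("wrist","w1"); print(c["xyz"]); cc,_=snap("top","top1")
E
```

```text
time: 2.95
eef_pos: [0.5811, -0.0055, 0.4202]
tcp_rot: [0.001, 0.046, 0.999, -0.001]
ft_force: [0.8, 0.2, 0.2]
opening: 0.0852
finger_force: 0.0
[0.4995 0.0009 0.4912]
```

View pics/w1.png

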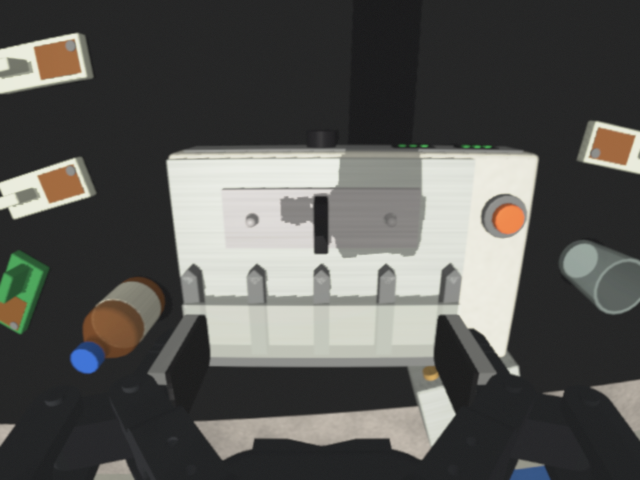

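The wrist view shows the shaker square-on. The plate's rib is at (321,224), the pins at (252,220) and (391,220), the wall noses along row 265, and the button at (510,218). I'll enlarge it for a precise pose fit.

```bash
python3 -c "
import cv2
im=cv2.imread('pics/w1.png')[140:320,160:550]
cv2.imwrite('pics/w1c.png',cv2.resize(im,None,fx=2,fy=2,interpolation=cv2.INTER_CUBIC))"
```

```text
(no output)
```

View pics/w1c.png

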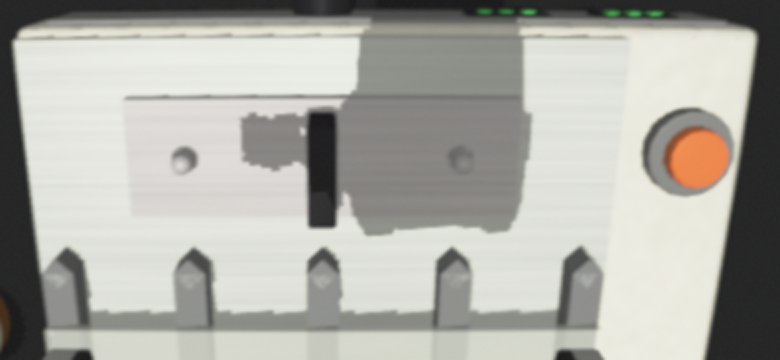

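```bash
cat > fit.py <<'E'
from h import *
from scipy.optimize import least_squares
s=state(); c=cam("wrist")
L=[((67,248),(-8,-140,90)),((193,248),(-8,-70,90)),((323,248),(-8,0,90)),((453,248),(-8,70,90)),((580,248),(-8,140,90)),
((13,38),(-120,-156,90)),((628,38),(-120,156,90)),((183,156),(-60,-70,114)),((461,156),(-60,70,114)),((755,35),(-125,230,80))]
px=np.array([l[0] for l in L])/2+[160-.25,140-.25]; P=np.array([l[1] for l in L])/1000.
def w(v): return R.from_euler('z',v[2]).apply(P)+[v[0],v[1],0]
f=lambda v: np.concatenate([proj(c,p)-q for p,q in zip(w(v),px)])
r=least_squares(f,[.66,0,-.09],loss='soft_l1'); print(r.x); print(f(r.x).reshape(-1,2))
S=r.x; np.save("S.npy",S)
def sh(p): return R.from_euler('z',S[2]).apply(np.array(p))+[S[0],S[1],0]
print("seat",sh([-.06,0,.09]),"plate rib px pred",proj(c,sh([-.06,0,.136])),(322/2+160,113/2+140))
for z in(.085,.09,.095,.1): print(z,proj(c,sh([-.06,.195,z])),(698/2+160,158/2+140))
print("tool yaw",np.arctan2(*q2r(s["tcp_rot"]).as_matrix()[[1,0],0])-np.pi)
E
python3 fit.py
```

```text
[ 0.6658 -0.0097 -0.0875]
[[-0.5942 -0.7686]
 [ 0.0511 -0.5802]
 [-0.3993 -0.5039]
 [-0.8634 -0.5398]
 [-0.7575 -0.6882]
 [ 0.2729  0.9342]
 [ 1.3952  1.0932]
 [-1.3849  5.3952]
 [ 1.555   5.451 ]
 [ 3.0284 -2.0886]]
seat [ 0.606  -0.0045  0.09  ] plate rib px pred [320.8272 229.644 ] (321.0, 196.5)
0.085 [502.4439 216.0675] (509.0, 219.0)
0.09 [504.4419 217.2916] (509.0, 219.0)
0.095 [506.483 218.543] (509.0, 219.0)
0.1 [508.5686 219.8228] (509.0, 219.0)
tool yaw -0.08554783720598058
```

```bash
python3 -c "
from h import *
S=np.load('S.npy')
goal([.606,-.0045,.177],np.pi+S[2])"
```

```text
shift cm [-2.6566 -0.1985 24.2795] turn [ 0.0326 -0.0291  0.1117] j7 1.5287704508021054
```

```bash
python3 -m jog '[[-0.5,-2.7,-0.2,6,0,0,0],[-0.5,-2.7,-0.2,12,0,0,0],[-0.5,-2.7,-0.2,17,0,0,0],[-0.5,-2.7,-0.2,21,0,0,0],[-0.5,-2.7,-0.2,23,0,0,0],[-0.5,-2.7,-0.2,24.2,0,0,0],[-0.5,-2.7,-0.2,24.2,0,0,0],[-0.5,-2.7,-0.2,24.2,0,0,0],[-0.5,-2.7,-0.2,24.2,0,0,0],[1,-2.7,-0.2,24.2,0,0,0],[1,-2.7,-0.2,24.2,0,0,0],[1,-2.7,-0.2,24.2,0,0,0],[1,-2.7,-0.2,24.2,0,0,0],[1,-2.7,-0.2,24.2,0,0,0],[1,-2.7,-0.2,24.2,0,0,0]]' 60
python3 -c "
from h import *
s=state();print(s['eef_pos'],s['finger_force'],s['opening']); snap('wrist','w2')"
```

```text
time: 4.92
eef_pos: [0.6066, -0.0086, 0.1786]
tcp_rot: [0.0, 0.044, 0.999, -0.002]
ft_force: [-1.5, -5.3, 4.1]
opening: 0.0129
finger_force: 59.2
[ 0.6066 -0.0086  0.1786] 59.217166900634766 0.012914163645735019
```

```bash
python3 -m jog '[[1,0,-0.4,0,0,0,0],[1,0,-0.4,0,0,0,0],[1,0,-0.4,-1,0,0,0],[1,0,-0.4,-2,0,0,0],[1,0,-0.4,-3,0,0,0],[1,0,-0.4,-4.5,0,0,0],[1,0,-0.4,-7,0,0,0],[1,0,-0.4,-10,0,0,0],[1,0,-0.4,-10,0,0,0],[1,0,-0.4,-10,0,0,0],[1,0,-0.4,-10,0,0,0],[1,0,-0.4,-10,0,0,0],[1,0,-0.4,-10,0,0,0]]'
python3 -c "
from h import *
s=state();print(s['eef_pos'],s['finger_force'],s['opening']); goal([.455,0.0,.094],np.pi-.0875);snap('scene','s2')"
```

```text
time: 6.6
eef_pos: [0.6061, -0.0088, 0.2773]
tcp_rot: [-0.001, 0.042, 0.999, -0.0]
ft_force: [0.8, -0.1, -3.8]
opening: 0.0131
finger_force: 58.9
[ 0.6061 -0.0088  0.2773] 58.873164653778076 0.013069435799255767
shift cm [15.1134 -0.4029 18.3439] turn [-0.0138 -0.0618  0.1528] j7 1.6207075566578248
```

View pics/s2.png

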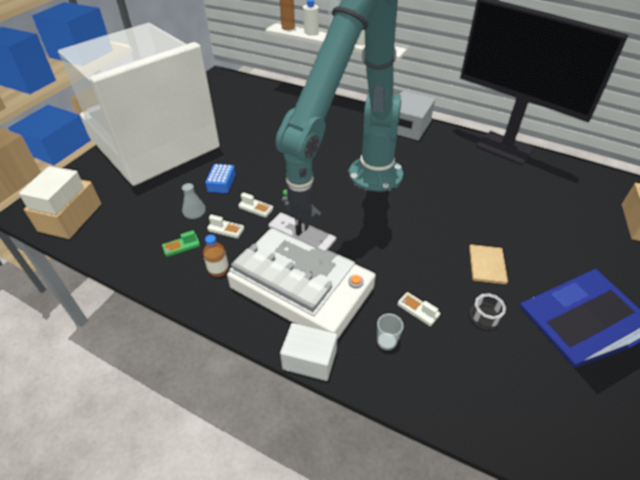

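```bash
python3 -m jog '[[1,5,-0.2,0,0,0,0],[1,10,-0.3,0,0,0,0],[1,15,-0.4,0,0,0,0],[1,15,-0.4,4,0,0,0],[1,15,-0.4,9,0,0,0],[1,15,-0.4,14,0,0,0],[1,15,-0.4,16.5,0,0,0],[1,15,-0.4,18,0,0,0],[1,15,-0.4,18.5,0,0,0],[1,15,-0.4,18.7,0,0,0],[1,15,-0.4,18.7,0,0,0],[1,15,-0.4,18.7,0,0,0]]'
python3 -c "
from h import *
s=state();print(s['eef_pos'],s['finger_force'],s['ft_force'])"
```

```text
time: 8.15
eef_pos: [0.4569, 0.0, 0.0916]
tcp_rot: [0.001, 0.042, 0.999, 0.0]
ft_force: [0.8, 0.4, -3.0]
opening: 0.0129
finger_force: 58.8
[0.4569 0.     0.0916] 58.80632758140564 [ 0.7687  0.3922 -3.0377]
```

```bash
python3 -m jog '[[1,0,0,0.3,0,0,0],[1,0,0,0.3,0,0,0],[1,0,0,0.3,0,0,0],[-0.6,0,0,0.3,0,0,0],[-0.6,0,0,0.3,0,0,0],[-0.6,0,0,0.3,0,0,0],[-0.6,0,0,-5,0,0,0],[-0.6,0,0,-11,0,0,0],[-0.6,0,0,-17,0,0,0],[-0.6,-3,0,-23,0,0,0],[-0.6,-7,0,-28,0,0,0],[-0.6,-11,0,-33,0,0,0],[-0.6,-11,0,-33,0,0,0],[-0.6,-11,0,-33,0,0,0],[-0.6,-11,0,-33,0,0,0],[-0.6,-11,0,-33,0,0,0],[-0.6,-11,0,-33,0,0,0],[-0.6,-11,0,-33,0,0,0]]'
python3 - <<'E'
from h import *
s=state(); print(s["eef_pos"],np.abs(s["qvel"]).max())
import pickle
c,im=snap("wrist","w3"); pickle.dump(c,open("w3.pkl","wb"))
s=state(); print(s["eef_pos"],np.abs(s["qvel"]).max())
i=cv2.imread('pics/w3.png')[140:320,160:550]
cv2.imwrite('pics/w3c.png',cv2.resize(i,None,fx=2,fy=2,interpolation=cv2.INTER_CUBIC))
E
```

```text
time: 10.4
eef_pos: [0.5659, -0.0093, 0.4206]
tcp_rot: [-0.0, 0.042, 0.999, -0.0]
ft_force: [-0.5, -0.1, -0.7]
opening: 0.0686
finger_force: 0.0
[ 0.5659 -0.0093  0.4206] 0.0074252287600805305
[ 0.566  -0.0094  0.4207] 0.006804795659033972
```

View pics/w3c.png

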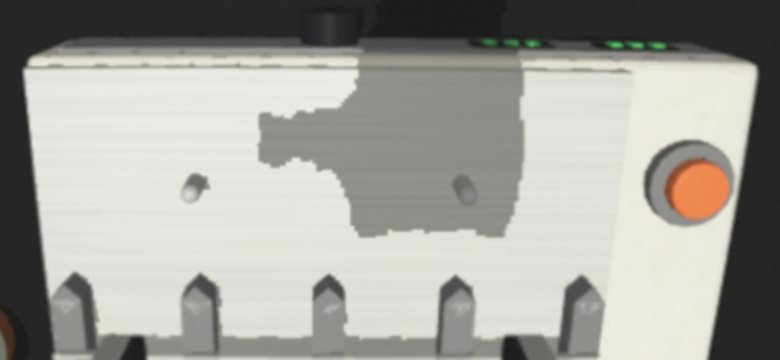

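```bash
sed -i 's/^s=state(); c=.*/import pickle;s=state(); c=pickle.load(open("w3.pkl","rb"))/; /^L=/,/^((13/d' fit.py
sed -i '/^from scipy/a L=[((75,273),(-8,-140,90)),((200,273.5),(-8,-70,90)),((328,274.5),(-8,0,90)),((456,275.5),(-8,70,90)),((582,276),(-8,140,90)),((25,68),(-120,-156,90)),((632,71),(-120,156,90)),((190,191),(-60,-70,114)),((470,195),(-60,70,114))]' fit.py
python3 fit.py; python3 -c "
from h import *
c=cam('top')
S=np.load('S.npy')
for x in (-.12,.112):
  for y in(-.156,.156): print(proj(c,R.from_euler('z',S[2]).apply([x,y,.09])+[S[0],S[1],0]))"
```

```text
[ 0.6679 -0.0168 -0.0911]
[[ 0.0943 -0.8384]
 [ 0.4843 -0.5519]
 [ 0.1841 -0.6814]
 [-0.1892 -0.9807]
 [-0.5151 -1.2036]
 [-0.1189  0.5723]
 [ 1.0793  0.6814]
 [-0.3034  2.5086]
 [-0.397   1.177 ]]
seat [ 0.6081 -0.0114  0.09  ] plate rib px pred [324.6159 245.338 ] (321.0, 196.5)
0.085 [503.2548 230.6751] (509.0, 219.0)
0.09 [505.2263 232.0409] (509.0, 219.0)
0.095 [507.2395 233.4366] (509.0, 219.0)
0.1 [509.2958 234.8633] (509.0, 219.0)
tool yaw -0.08486244870460036
[373.1667 233.1835]
[265.8919 222.0687]
[380.2082 155.6373]
[275.0895 144.9317]
```

```bash
python3 -c "
from h import *
S=np.load('S.npy');S[1]+=.0015;np.save('S.npy',S)
goal([.50,-.33,.40],np.pi-.085)"
```

```text
shift cm [  3.8602 -32.5086   2.0754] turn [-0.0031 -0.02    0.0079] j7 1.566871827175486
```

```bash
python3 -m jog '[[-0.6,1,-6,0.5,0,0,0],[-0.6,1,-12,1,0,0,0],[-0.6,2,-18,2,0,0,0],[-0.6,3,-24,2,0,0,0],[-0.6,3.9,-30,2,0,0,0],[-0.6,3.9,-32.5,2,0,0,0],[-0.6,3.9,-32.5,2,0,0,0],[-0.6,3.9,-32.5,2,0,0,0],[-0.6,3.9,-32.5,2,0,0,0],[-0.6,3.9,-32.5,2,0,0,0],[-0.6,3.9,-32.5,2,0,0,0],[-0.6,3.9,-32.5,2,0,0,0]]'
python3 - <<'E'
from h import *
import pickle
s=state(); print(s["eef_pos"],s["joints"],np.abs(s["qvel"]).max())
c,im=snap("wrist","w4"); pickle.dump(c,open("w4.pkl","wb"))
E
```

```text
time: 11.95
eef_pos: [0.4998, -0.3296, 0.401]
tcp_rot: [0.0, 0.042, 0.999, 0.0]
ft_force: [-0.3, -0.6, 0.3]
opening: 0.0681
finger_force: 0.0
[ 0.4998 -0.3296  0.401 ] [ 0.1286  0.3633  0.5116  1.8149 -0.2061  1.0163  2.208 ] 0.003687986684246678
```

View pics/w4.png

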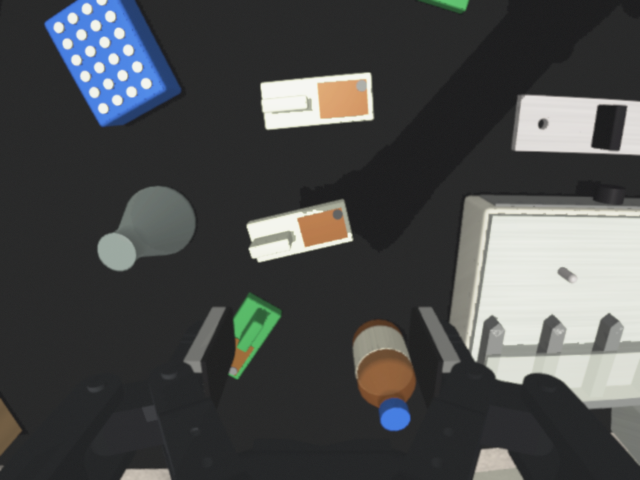

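White cassettes show at (318,100) and (300,231) with their amber fronts pointing right (+y). The green one at (255,335) is a look-alike. I'll fit their poses by matching silhouettes.

```bash
cat > cass.py <<'E'
from h import *
from scipy.optimize import minimize
def box(x0,x1,y0,y1,z0,z1): return np.array([[x,y,z] for x in(x0,x1) for y in(y0,y1) for z in(z0,z1)])
SL=box(-.06,.06,-.025,.025,0,.016); RB=box(-.056,-.01,-.007,.007,.016,.052)
def mask(im):
    h=cv2.cvtColor(im,cv2.COLOR_RGB2HSV); r,g,b=[im[:,:,i].astype(int) for i in range(3)]
    white=(np.abs(r-g)<25)&(np.abs(g-b)<40)&(im.max(2)>75)
    amber=(r-b>50)&(r>g+20)&(g>b)
    return (white|amber).astype(np.uint8)
def fit(c,im,x,y,yaw):
    m=mask(im); u,v=proj(c,[x,y,.01]).astype(int)
    w=np.zeros_like(m); cv2.circle(w,(u,v),95,1,-1); m=m*w
    n,l,st,ce=cv2.connectedComponentsWithStats(m); k=l[v-6:v+7,u-6:u+7]; k=np.bincount(k[k>0]).argmax(); m=(l==k).astype(np.float32)
    m=cv2.morphologyEx(m,cv2.MORPH_CLOSE,np.ones((5,5)))
    sc=4; M=cv2.resize(m,None,fx=sc,fy=sc,interpolation=cv2.INTER_LINEAR)
    def ren(p):
        o=np.zeros(M.shape,np.uint8)
        for B in (SL,RB):
            q=np.array([proj(c,t) for t in R.from_euler('z',p[2]).apply(B)+[p[0],p[1],0]],np.float32)
            cv2.fillConvexPoly(o,cv2.convexHull((q*sc+sc/2-.5).round().astype(np.int32)),1)
        return o
    f=lambda p: np.abs(ren(p)-M).sum()/M.sum()
    best=min((minimize(f,[x,y,yaw+d],method='Nelder-Mead',options=dict(initial_simplex=np.array([[x,y,yaw+d],[x+.01,y,yaw+d],[x,y+.01,yaw+d],[x,y,yaw+d+.1]]),xatol=1e-5,fatol=1e-5)) for d in(-.15,0,.15)),key=lambda r:r.fun)
    return best.x,best.fun
def grasp(p): return p[:2]+np.array([np.cos(p[2]),np.sin(p[2])])*-.033
E
python3 - <<'E'
from cass import *
import pickle
c=pickle.load(open("w4.pkl","rb")); im=cv2.imread("pics/w4.png")[:,:,::-1]
for px in((318,100),(300,231)):
    p=at(c,px,.016); r,e=fit(c,im,p[0],p[1],1.6); print(px,p[:2],r,"err",e,"rib",grasp(r))
E
```

```text
(318, 100) [ 0.4093 -0.327 ] [ 0.4098 -0.3278  1.5742] err 0.049695633351802826 rib [ 0.4099 -0.3608]
(300, 231) [ 0.5566 -0.3616] [ 0.5586 -0.3622  1.7195] err 0.0301605723798275 rib [ 0.5635 -0.3949]
```

```bash
python3 -c "
from h import *
goal([.5635,-.3949,.093],1.7195-np.pi)"
```

```text
shift cm [-6.8955 -5.9536 30.7953] turn [ 0.0013  0.003  76.6342] j7 2.208025009716765
```

```bash
python3 -m jog '[[-0.6,-2,-2,4,0,0,-10],[-0.6,-4,-4,8,0,0,-20],[-0.6,-6.9,-6,12,0,0,-30],[-0.6,-6.9,-6,14,0,0,-40],[-0.6,-6.9,-6,14,0,0,-50],[-0.6,-6.9,-6,14,0,0,-60],[-0.6,-6.9,-6,14,0,0,-70],[-0.6,-6.9,-6,14,0,0,-80],[-0.6,-6.9,-6,14,0,0,-90],[-0.6,-6.9,-6,14,0,0,-100],[-0.6,-6.9,-6,14,0,0,-103.4],[-0.6,-6.9,-6,14,0,0,-103.4],[-0.6,-6.9,-6,18,0,0,-103.4],[-0.6,-6.9,-6,22,0,0,-103.4],[-0.6,-6.9,-6,24,0,0,-103.4],[-0.6,-6.9,-6,24,0,0,-103.4],[-0.6,-6.9,-6,24,0,0,-103.4]]'
python3 - <<'E'
from cass import *
s=state(); print(s["eef_pos"],s["joints"],np.abs(s["qvel"]).max())
goal([.5635,-.3949,.093],1.7195-np.pi)
E
```

```text
time: 14.12
eef_pos: [0.5647, -0.3954, 0.1628]
tcp_rot: [-0.0, 0.758, -0.652, 0.001]
ft_force: [-0.6, -0.3, -0.2]
opening: 0.0684
finger_force: 0.0
[ 0.5647 -0.3954  0.1628] [ 1.1933  1.0004 -1.1153  1.7516  1.0217  1.0894  3.0053] 0.01567717553354871
shift cm [-0.0737  0.1228  6.9757] turn [-0.1239 -0.0867  0.0276] j7 3.0052903437738947
```

```bash
python3 -m jog '[[-0.6,0,0.1,3,0,0,0],[-0.6,0,0.1,5,0,0,0],[-0.6,0,0.1,6.5,0,0,0],[-0.6,0,0.1,7,0,0,0],[-0.6,0,0.1,7,0,0,0],[1,0,0.1,7,0,0,0],[1,0,0.1,7,0,0,0],[1,0,0.1,7,0,0,0],[1,0,0.1,7,0,0,0],[1,0,0.1,7,0,0,0],[1,0,0.1,5,0,0,0],[1,0,0.1,0,0,0,0],[1,0,0.1,-6,0,0,0],[1,0,0.1,-10,0,0,0],[1,0,0.1,-10,0,0,0],[1,0,0.1,-10,0,0,0]]' 60
python3 - <<'E'
from cass import *
s=state(); print(s["eef_pos"],s["joints"],s["finger_force"])
S=np.load("S.npy")
def sh(p): return R.from_euler('z',S[2]).apply(np.array(p))+[S[0],S[1],0]
np.save("dummy.npy",0)
print("pre bay0",sh([-.09-.033,-.105,.09]))
goal(sh([-.09-.033,-.105,.30]),np.pi+S[2])
E
```

```text
time: 16.12
eef_pos: [0.5615, -0.3957, 0.2602]
tcp_rot: [0.001, 0.758, -0.652, -0.001]
ft_force: [0.1, 0.0, -2.4]
opening: 0.0132
finger_force: 58.7
[ 0.5615 -0.3957  0.2602] [ 1.2439  0.9187 -1.2305  1.7009  0.9225  1.2242  3.068 ] 58.705973625183105
pre bay0 [ 0.5358 -0.1087  0.09  ]
shift cm [-28.7662  -1.7207  -3.9855] turn [  0.1065   0.0859 -76.2328] j7 3.0680390468218057
```

```bash
python3 -m jog '[[1,0,0,-2,0,0,0],[1,0,0,-4,0,0,10],[1,-4,0,-4,0,0,20],[1,-8,0,-4,0,0,30],[1,-12,0,-4,0,0,40],[1,-16,-1,-4,0,0,50],[1,-20,-1.7,-4,0,0,60],[1,-24,-1.7,-4,0,0,70],[1,-28.8,-1.7,-4,0,0,80],[1,-28.8,-1.7,-4,0,0,90],[1,-28.8,-1.7,-4,0,0,100],[1,-28.8,-1.7,-4,0,0,103.8],[1,-28.8,-1.7,-4,0,0,103.8],[1,-28.8,-1.7,-4,0,0,103.8],[1,-28.8,-1.7,-4,0,0,103.8],[1,-28.8,-1.7,-4,0,0,103.8],[1,-28.8,-1.7,-4,0,0,103.8]]'
python3 - <<'E'
from cass import *
s=state(); print(s["eef_pos"],s["joints"],s["finger_force"],np.abs(s["qvel"]).max())
S=np.load("S.npy")
def sh(p): return R.from_euler('z',S[2]).apply(np.array(p))+[S[0],S[1],0]
goal(sh([-.123,-.105,.20]),np.pi+S[2])
snap("wrist","w5")
E
```

```text
time: 18.25
eef_pos: [0.5365, -0.1084, 0.3009]
tcp_rot: [-0.0, 0.046, 0.999, 0.0]
ft_force: [-0.6, -0.1, -2.2]
opening: 0.0134
finger_force: 58.7
[ 0.5365 -0.1084  0.3009] [ 0.7773  0.5124 -0.9076  1.9869  0.5195  0.8914  1.0713] 58.743680119514465 0.002069133545341326
shift cm [ 0.0612 -0.0359 10.0857] turn [ 0.0073 -0.0064 -0.0353] j7 1.0713058852756963
```

View pics/w5.png

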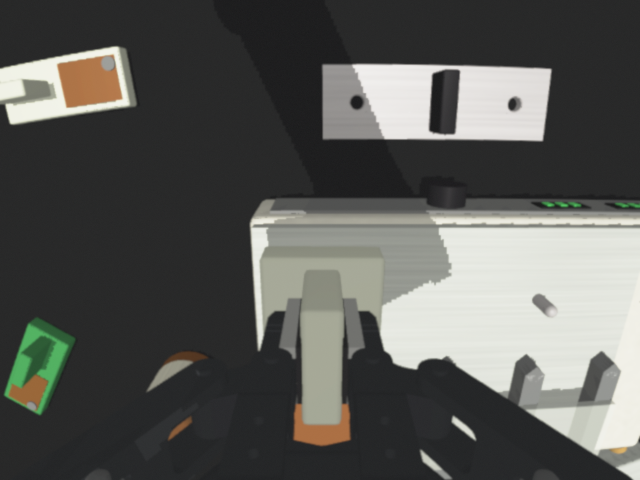

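```bash
python3 -m jog '[[1,0,0,5,0,0,0],[1,0,0,9,0,0,0],[1,0,0,11,0,0,0],[1,0,0,11.4,0,0,0],[1,0,0,11.6,0,0,0],[1,0,0,11.6,0,0,0],[1,0,0,11.6,0,0,0],[1,0,0,11.6,0,0,0]]'
python3 - <<'E'
from cass import *
s=state(); print(s["eef_pos"],s["finger_force"])
S=np.load("S.npy")
def sh(p): return R.from_euler('z',S[2]).apply(np.array(p))+[S[0],S[1],0]
goal(sh([.002,-.105,.184]),np.pi+S[2])
E
```

```text
time: 19.3
eef_pos: [0.5367, -0.1084, 0.1855]
tcp_rot: [0.001, 0.046, 0.999, -0.0]
ft_force: [-0.2, 0.0, -1.2]
opening: 0.0131
finger_force: 58.8
[ 0.5367 -0.1084  0.1855] 58.82229745388031
shift cm [-12.4097  -0.0265   0.1596] turn [-0.0117  0.0594 -0.0469] j7 0.900745915380836
```

```bash
python3 -m jog '[[1,-1.5,0,0,0,0,0],[1,-2.5,0,0,0,0,0],[1,-3.5,0,0,0,0,0],[1,-4.5,0,0,0,0,0],[1,-5.5,0,0,0,0,0],[1,-5.5,0,0,0,0,0]]'
python3 -m jog '[[1,-1,0,0,0,0,0],[1,-2,0,0,0,0,0],[1,-3,0,0,0,0,0],[1,-4,0,0,0,0,0],[1,-5,0,0,0,0,0],[1,-5.5,0,0,0,0,0],[1,-5.5,0,0,0,0,0]]'
```

```text
time: 20.05
eef_pos: [0.5923, -0.1134, 0.1849]
tcp_rot: [0.0, 0.046, 0.999, 0.0]
ft_force: [-0.1, 0.6, -2.0]
opening: 0.0134
finger_force: 58.8
time: 20.92
eef_pos: [0.6469, -0.1185, 0.1846]
tcp_rot: [0.001, 0.046, 0.999, 0.0]
ft_force: [2.5, -0.2, -7.5]
opening: 0.0132
finger_force: 58.3
```

```bash
python3 -m jog '[[1,0,0,0.15,0,0,0],[1,-0.4,0,0.15,0,0,0],[1,-0.8,0,0.15,0,0,0],[1,-1.1,0,0.15,0,0,0],[1,-1.4,0,0.15,0,0,0],[1,-1.4,0,0.15,0,0,0],[1,-1.4,0,0.15,0,0,0]]'
```

```text
time: 21.8
eef_pos: [0.659, -0.1197, 0.1831]
tcp_rot: [-0.001, 0.046, 0.999, -0.0]
ft_force: [-3.0, -0.1, 0.1]
opening: 0.0132
finger_force: 59.3
```

```bash
python3 -m jog '[[1,-0.3,0,0,0,0,0],[1,-0.6,0,0,0,0,0],[1,-0.9,0,0,0,0,0],[1,-0.9,0,0,0,0,0],[1,-0.9,0,0,0,0,0]]'
```

```text
time: 22.42
eef_pos: [0.6604, -0.1198, 0.1824]
tcp_rot: [-0.01, 0.046, 0.999, -0.002]
ft_force: [-21.1, 0.6, 11.5]
opening: 0.0134
finger_force: 61.2
```

```bash
python3 -m jog '[[1,0.75,0,-0.1,0,0,0],[1,0.75,0,-0.1,0,0,0],[0.4,0.75,0,-0.2,0,0,0],[0.4,0.75,0,-0.2,0,0,0],[0.4,0.75,0,-0.2,0,0,0],[0.4,0.75,0,-2,0,0,0],[0.4,0.75,0,-6,0,0,0],[0.4,0.75,0,-12,0,0,0],[0.4,0.75,0,-18,0,0,0],[-0.5,4,0,-23,0,0,0],[-0.5,10,0,-23,0,0,0],[-0.5,10,0,-23,0,0,0],[-0.5,10,0,-23,0,0,0],[-0.5,10,0,-23,0,0,0],[-0.5,10,0,-23,0,0,0],[-0.5,10,0,-23,0,0,0]]'
python3 - <<'E'
from cass import *
s=state(); print(s["eef_pos"],s["joints"],np.abs(s["qvel"]).max())
import pickle
c,im=snap("wrist","w6"); pickle.dump(c,open("w6.pkl","wb"))
i=im[120:400,60:560,::-1]; cv2.imwrite('pics/w6c.png',cv2.resize(i,None,fx=1.6,fy=1.6,interpolation=cv2.INTER_CUBIC))
S=np.load("S.npy")
def sh(p): return R.from_euler('z',S[2]).apply(np.array(p))+[S[0],S[1],0]
for q in((-.025,-.13,.106),(-.025,-.08,.106),(-.021,-.105,.142)): print((proj(c,sh(q))-[60,120])*1.6)
E
```

```text
time: 24.42
eef_pos: [0.57, -0.1113, 0.4132]
tcp_rot: [0.0, 0.046, 0.999, 0.0]
ft_force: [0.7, -0.4, -0.8]
opening: 0.0637
finger_force: 0.0
[ 0.57   -0.1113  0.4132] [ 0.8142  0.4373 -0.9659  1.7929  0.3961  1.121   1.1946] 0.008141740954055158
[380.0601 220.5475]
[458.7383 220.3798]
[419.5773 248.9921]
```

View pics/w6c.png

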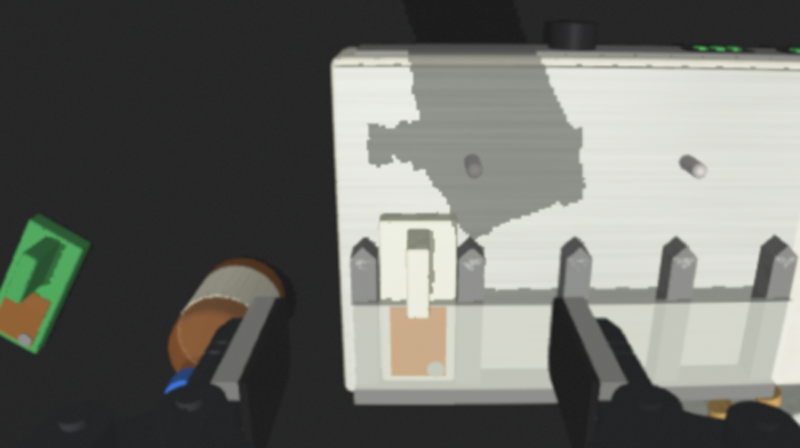

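Cassette 1 is home in bay 0: its rear edge at crop (418,218) sits level with the predicted line. Next is the lower cassette, after a fresh look.

```bash
python3 -m jog '[[-0.5,2,-5,1,0,0,0],[-0.5,4,-11,1,0,0,0],[-0.5,5,-17,1,0,0,0],[-0.5,6,-21,1,0,0,0],[-0.5,6,-21,1,0,0,0],[-0.5,6,-21,1,0,0,0],[-0.5,6,-21,1,0,0,0],[-0.5,6,-21,1,0,0,0],[-0.5,6,-21,1,0,0,0]]'
python3 - <<'E'
from cass import *
s=state(); print(s["eef_pos"],s["joints"],np.abs(s["qvel"]).max())
c,im=snap("wrist","w7"); np.save("c.npy",c,allow_pickle=True)
print(find_in("wrist","cassA"))
r,e=fit(c,im,.4098,-.3278,1.574); print(r,e,grasp(r))
goal([*grasp(r),.093],r[2]-np.pi)
E
```

```text
time: 25.6
eef_pos: [0.4907, -0.3142, 0.4036]
tcp_rot: [0.0, 0.045, 0.999, -0.0]
ft_force: [-0.6, 1.2, -0.4]
opening: 0.0641
finger_force: 0.0
[ 0.4907 -0.3142  0.4036] [ 1.1772  0.4455 -0.9499  1.8016  0.4036  1.1034  1.5672] 0.004404641394854455
[{'at': [305.0, 108.8], 'score': 0.82}]
[ 0.4098 -0.3285  1.5717] 0.04474415257573128 [ 0.4098 -0.3615]
shift cm [ 7.616  -5.4013 31.0472] turn [-0.0009  0.006  84.7318] j7 1.5672089730759442
```

```bash
python3 -m jog '[[-0.5,2,-2,4,0,0,10],[-0.5,4,-4,8,0,0,20],[-0.5,7.6,-5.4,12,0,0,30],[-0.5,7.6,-5.4,14,0,0,40],[-0.5,7.6,-5.4,14,0,0,50],[-0.5,7.6,-5.4,14,0,0,60],[-0.5,7.6,-5.4,14,0,0,70],[-0.5,7.6,-5.4,14,0,0,80],[-0.5,7.6,-5.4,18,0,0,84.7],[-0.5,7.6,-5.4,24,0,0,84.7],[-0.5,7.6,-5.4,24,0,0,84.7],[-0.5,7.6,-5.4,24,0,0,84.7],[-0.5,7.6,-5.4,24,0,0,84.7],[-0.5,7.6,-5.4,24,0,0,84.7]]'
python3 - <<'E'
from cass import *
s=state(); print(s["eef_pos"],s["joints"],np.abs(s["qvel"]).max())
goal([.4098,-.3615,.093],1.5717)
E
```

```text
time: 27.45
eef_pos: [0.4104, -0.3625, 0.1653]
tcp_rot: [0.002, 0.707, 0.707, 0.0]
ft_force: [0.1, -0.1, -0.1]
opening: 0.0639
finger_force: 0.0
[ 0.4104 -0.3625  0.1653] [ 0.9118  0.5987 -0.3714  2.0958  0.4287  0.5156  0.2231] 0.008259290413950295
shift cm [ 0.1166 -0.0842  7.2299] turn [ 0.1557  0.1341 -0.033 ] j7 0.22306952138698125
```

```bash
python3 -m jog '[[-0.5,0.1,-0.1,3,0,0,0],[-0.5,0.1,-0.1,5,0,0,0],[-0.5,0.1,-0.1,6.5,0,0,0],[-0.5,0.1,-0.1,7.2,0,0,0],[-0.5,0.1,-0.1,7.2,0,0,0],[1,0.1,-0.1,7.2,0,0,0],[1,0.1,-0.1,7.2,0,0,0],[1,0.1,-0.1,7.2,0,0,0],[1,0.1,-0.1,7.2,0,0,0],[1,0.1,-0.1,7.2,0,0,0],[1,0.1,-0.1,5,0,0,0],[1,0.1,-0.1,0,0,0,0],[1,0.1,-0.1,-6,0,0,0],[1,0.1,-0.1,-12,0,0,0],[1,0.1,-0.1,-14,0,0,0],[1,0.1,-0.1,-14,0,0,0],[1,0.1,-0.1,-14,0,0,0]]'
python3 - <<'E'
from cass import *
s=state(); print(s["joints"])
S=np.load("S.npy")
def sh(p): return R.from_euler('z',S[2]).apply(np.array(p))+[S[0],S[1],0]
print("bay1 pre",sh([-.123,-.035,.30]))
goal(sh([-.123,-.035,.30]),S[2])
E
```

```text
time: 29.58
eef_pos: [0.4072, -0.3602, 0.3016]
tcp_rot: [-0.002, 0.707, 0.707, -0.0]
ft_force: [-0.4, 0.6, -3.1]
opening: 0.0133
finger_force: 59.1
[ 1.0327  0.4092 -0.5143  2.0023  0.2757  0.8017  0.3599]
bay1 pre [ 0.5422 -0.039   0.3   ]
shift cm [32.1153 13.5129  0.181 ] turn [ -0.0621  -0.2454 -84.7468] j7 0.3598809406675212
```

```bash
python3 -m jog '[[1,3,2,0,0,0,10],[1,6,4,0,0,0,20],[1,10,6,0,0,0,30],[1,14,8,0,0,0,40],[1,18,10,0,0,0,50],[1,22,12,0,0,0,60],[1,26,13.5,0,0,0,70],[1,30,13.5,0,0,0,80],[1,32.1,13.5,0,0,0,90],[1,32.1,13.5,0,0,0,95.2],[1,32.1,13.5,0,0,0,95.2],[1,32.1,13.5,0,0,0,95.2],[1,32.1,13.5,0,0,0,95.2],[1,32.1,13.5,0,0,0,95.2],[1,32.1,13.5,0,0,0,95.2]]'
python3 - <<'E'
from cass import *
s=state(); print(s["joints"],np.abs(s["qvel"]).max(),s["finger_force"])
S=np.load("S.npy")
def sh(p): return R.from_euler('z',S[2]).apply(np.array(p))+[S[0],S[1],0]
goal(sh([-.123,-.035,.185]),S[2])
snap("wrist","w8")
E
```

```text
time: 31.45
eef_pos: [0.5435, -0.0399, 0.3035]
tcp_rot: [0.0, 0.999, -0.045, 0.0]
ft_force: [0.4, 0.3, -2.9]
opening: 0.0138
finger_force: 59.0
[ 0.1154  0.3708 -0.1622  2.0111  0.0846  0.7657 -1.758 ] 0.002639916493754566 58.960424065589905
shift cm [-0.1407 -0.0822 11.8476] turn [ 0.0006 -0.0082  0.0513] j7 -1.7580027320278084
```

View pics/w8.png

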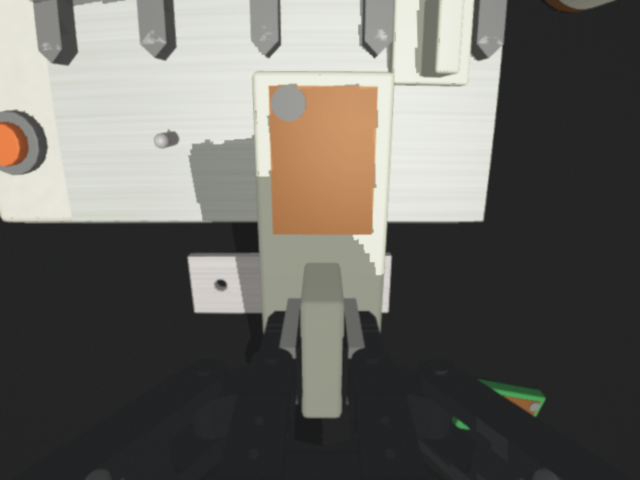

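The held cassette is straight, with its front edge at rows 72-75 and centred on column 323, lined up with bay 1. Lowering it and inserting.

```bash
python3 -m jog '[[1,-0.1,-0.1,5,0,0,0],[1,-0.1,-0.1,9,0,0,0],[1,-0.1,-0.1,11,0,0,0],[1,-0.1,-0.1,11.5,0,0,0],[1,-0.1,-0.1,11.8,0,0,0],[1,-0.1,-0.1,11.8,0,0,0],[1,-0.1,-0.1,11.8,0,0,0]]'
python3 -m jog '[[1,1.5,0,0,0,0,0],[1,2.5,0,0,0,0,0],[1,3.5,0,0,0,0,0],[1,4.5,0,0,0,0,0],[1,5.5,0,0,0,0,0],[1,6.5,0,0.05,0,0,0],[1,7.5,0,0.05,0,0,0],[1,8.5,0,0.1,0,0,0],[1,8.5,0,0.1,0,0,0]]'
```

```text
time: 32.38
eef_pos: [0.5431, -0.0386, 0.1863]
tcp_rot: [-0.0, 0.999, -0.045, 0.001]
ft_force: [1.0, -0.0, -2.2]
opening: 0.0135
finger_force: 58.9
time: 33.5
eef_pos: [0.6283, -0.0463, 0.1845]
tcp_rot: [-0.0, 0.999, -0.045, 0.001]
ft_force: [-0.4, 0.0, -2.4]
opening: 0.0134
finger_force: 59.0
```

```bash
python3 -m jog '[[1,1,0,0.05,0,0,0],[1,2,0,0.1,0,0,0],[1,3,0,0.15,0,0,0],[1,3.4,0,0.15,0,0,0],[1,3.8,0,0.15,0,0,0],[1,3.8,0,0.15,0,0,0],[1,3.8,0,0.15,0,0,0]]'
python3 -m jog '[[1,0.3,0,0,0,0,0],[1,0.6,0,0,0,0,0],[1,0.8,0,0,0,0,0],[1,0.8,0,0,0,0,0]]'
```

```text
time: 34.38
eef_pos: [0.6647, -0.0496, 0.1828]
tcp_rot: [0.0, 0.999, -0.045, -0.0]
ft_force: [0.4, -0.1, -2.8]
opening: 0.013
finger_force: 59.0
time: 34.88
eef_pos: [0.6672, -0.05, 0.1826]
tcp_rot: [0.0, 0.999, -0.045, -0.007]
ft_force: [-14.2, 0.9, 8.3]
opening: 0.013
finger_force: 60.8
```

```bash
python3 -m jog '[[1,-0.6,0,-0.1,0,0,0],[1,-0.6,0,-0.1,0,0,0],[0.4,-0.6,0,-0.2,0,0,0],[0.4,-0.6,0,-0.2,0,0,0],[0.4,-0.6,0,-0.2,0,0,0],[0.4,-0.6,0,-2,0,0,0],[0.4,-0.6,0,-6,0,0,0],[0.4,-0.6,0,-12,0,0,0],[0.4,-0.6,0,-18,0,0,0],[-0.5,-4,0,-22,0,0,0],[-0.5,-10,0,-22,0,0,0],[-0.5,-10,0,-22,0,0,0],[-0.5,-10,0,-22,0,0,0],[-0.5,-10,0,-22,0,0,0],[-0.5,-10,0,-22,0,0,0]]'
python3 - <<'E'
from cass import *
s=state(); print(s["joints"])
c,im=snap("wrist","w9"); 
S=np.load("S.npy")
def sh(p): return R.from_euler('z',S[2]).apply(np.array(p))+[S[0],S[1],0]
for y in(-.105,-.035): print(proj(c,sh([-.025,y,.106])))
goal([.50,.38,.40],S[2])
E
```

```text
time: 36.75
eef_pos: [0.5746, -0.0414, 0.403]
tcp_rot: [-0.0, 0.999, -0.045, 0.0]
ft_force: [0.4, 1.1, -0.4]
opening: 0.0642
finger_force: 0.0
[ 0.1286  0.3041 -0.1736  1.8381  0.0612  1.0038 -1.731 ]
[398.8551 126.3788]
[320.9492 126.0031]
shift cm [-11.2069 -41.3007   0.2875] turn [-0.012  -0.0166  0.0583] j7 -1.731058476711606
```

View pics/w9.png

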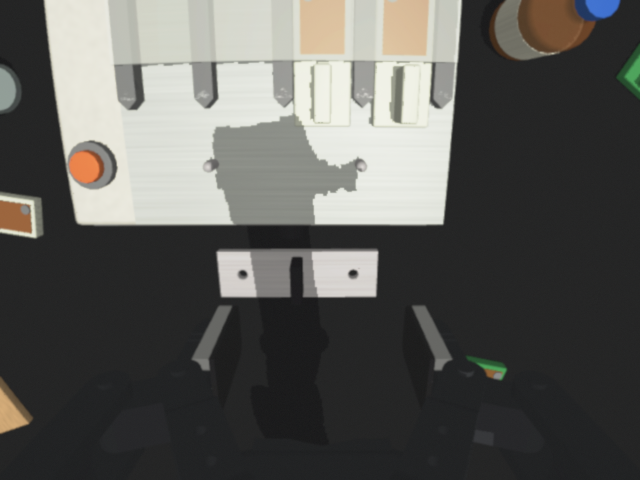

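Both cassettes are home: rear edges at row 126, as predicted, at columns 401 and 322. Now the cassette on the left.

```bash
python3 -m jog '[[-0.5,-1,-6,0,0,0,0],[-0.5,-3,-12,0,0,0,0],[-0.5,-5,-18,0,0,0,0],[-0.5,-7,-24,0,0,0,0],[-0.5,-9,-30,0,0,0,0],[-0.5,-10,-36,0,0,0,0],[-0.5,-11.2,-41.3,0,0,0,0],[-0.5,-11.2,-41.3,0,0,0,0],[-0.5,-11.2,-41.3,0,0,0,0],[-0.5,-11.2,-41.3,0,0,0,0],[-0.5,-11.2,-41.3,0,0,0,0],[-0.5,-11.2,-41.3,0,0,0,0]]'
python3 - <<'E'
from cass import *
s=state(); print(s["eef_pos"],s["joints"],np.abs(s["qvel"]).max())
c,im=snap("wrist","w10")
print(find_in("wrist","cassA"))
r,e=fit(c,im,.5776,.3775,-1.8); print(r,e,grasp(r))
goal([*grasp(r),.093],r[2]-np.pi)
E
```

```text
time: 38.3
eef_pos: [0.4995, 0.3791, 0.4031]
tcp_rot: [0.0, 0.999, -0.046, 0.0]
ft_force: [0.7, 0.9, -0.0]
opening: 0.064
finger_force: 0.0
[0.4995 0.3791 0.4031] [-0.4878  0.3865 -0.3211  1.7246  0.1378  1.0524 -2.5176] 0.0056053814145100795
[]
[ 0.5775  0.378  -1.8185] 0.044838763773441315 [0.5856 0.41  ]
shift cm [ 8.316  -3.8121 31.0105] turn [  0.0083  -0.0133 -81.0122] j7 -2.5176153196062474
```

```bash
python3 -m jog '[[-0.5,3,-2,4,0,0,-10],[-0.5,6,-3,8,0,0,-20],[-0.5,8.3,-3.8,12,0,0,-30],[-0.5,8.3,-3.8,14,0,0,-40],[-0.5,8.3,-3.8,14,0,0,-50],[-0.5,8.3,-3.8,14,0,0,-60],[-0.5,8.3,-3.8,14,0,0,-70],[-0.5,8.3,-3.8,18,0,0,-80],[-0.5,8.3,-3.8,24,0,0,-81],[-0.5,8.3,-3.8,24,0,0,-81],[-0.5,8.3,-3.8,24,0,0,-81],[-0.5,8.3,-3.8,24,0,0,-81],[-0.5,8.3,-3.8,24,0,0,-81],[-0.5,8.3,-3.8,24,0,0,-81]]'
python3 - <<'E'
from cass import *
s=state(); print(s["joints"],np.abs(s["qvel"]).max())
goal([.5856,.41,.093],-1.8185-np.pi)
E
```

```text
time: 40.15
eef_pos: [0.5855, 0.4108, 0.1642]
tcp_rot: [0.0, 0.789, 0.615, 0.001]
ft_force: [-0.3, 0.4, -0.9]
opening: 0.0638
finger_force: 0.0
[-0.324   0.7968 -0.5592  1.6998  0.5542  0.8062 -1.3875] 0.008193159134466143
shift cm [-0.0803  0.0181  7.1232] turn [ 0.0788 -0.0785  0.0303] j7 -1.3875361894313627
```

```bash
python3 -m jog '[[-0.5,-0.1,0,3,0,0,0],[-0.5,-0.1,0,5,0,0,0],[-0.5,-0.1,0,6.5,0,0,0],[-0.5,-0.1,0,7.1,0,0,0],[-0.5,-0.1,0,7.1,0,0,0],[1,-0.1,0,7.1,0,0,0],[1,-0.1,0,7.1,0,0,0],[1,-0.1,0,7.1,0,0,0],[1,-0.1,0,7.1,0,0,0],[1,-0.1,0,7.1,0,0,0],[1,-0.1,0,5,0,0,0],[1,-0.1,0,0,0,0,0],[1,-0.1,0,-6,0,0,0],[1,-0.1,0,-12,0,0,0],[1,-0.1,0,-14,0,0,0],[1,-0.1,0,-14,0,0,0],[1,-0.1,0,-14,0,0,0]]'
python3 - <<'E'
from cass import *
s=state(); print(s["joints"])
S=np.load("S.npy")
def sh(p): return R.from_euler('z',S[2]).apply(np.array(p))+[S[0],S[1],0]
print("pre",sh([-.123,.035,.30]))
goal(sh([-.123,.035,.30]),np.pi+S[2])
E
```

```text
time: 42.28
eef_pos: [0.584, 0.4079, 0.3001]
tcp_rot: [0.0, 0.789, 0.615, -0.003]
ft_force: [-0.2, 0.3, -3.6]
opening: 0.0133
finger_force: 58.8
[-0.2701  0.6558 -0.6433  1.6183  0.4427  1.023  -1.2974]
pre [0.5486 0.0307 0.3   ]
shift cm [-37.444    5.7884   0.1595] turn [ 0.0567  0.311  81.0641] j7 -1.2973869426853712
```

```bash
python3 -m jog '[[1,-5,1,0,0,0,-10],[1,-10,2,0,0,0,-20],[1,-15,3,0,0,0,-30],[1,-20,4,0,0,0,-40],[1,-25,5,0,0,0,-50],[1,-30,5.8,0,0,0,-60],[1,-35,5.8,0,0,0,-70],[1,-37.4,5.8,0,0,0,-80],[1,-37.4,5.8,0,0,0,-90],[1,-37.4,5.8,0,0,0,-98.9],[1,-37.4,5.8,0,0,0,-98.9],[1,-37.4,5.8,0,0,0,-98.9],[1,-37.4,5.8,0,0,0,-98.9],[1,-37.4,5.8,0,0,0,-98.9],[1,-37.4,5.8,0,0,0,-98.9]]'
python3 - <<'E'
from cass import *
s=state(); print(s["joints"],np.abs(s["qvel"]).max(),s["finger_force"])
S=np.load("S.npy")
def sh(p): return R.from_euler('z',S[2]).apply(np.array(p))+[S[0],S[1],0]
goal(sh([-.123,.035,.186]),np.pi+S[2])
c,im=snap("top","t3"); u=proj(c,[.56,.03,.2]).astype(int)
i=im[60:340,150:500,::-1]; cv2.imwrite('pics/t3c.png',cv2.resize(i,None,fx=2,fy=2))
E
```

```text
time: 44.15
eef_pos: [0.5497, 0.0327, 0.303]
tcp_rot: [0.0, 0.046, 0.999, -0.0]
ft_force: [0.8, 0.4, -1.8]
opening: 0.0132
finger_force: 58.9
[ 0.6569  0.6281 -1.1619  1.9734  0.6907  1.0099  0.6426] 0.002351931082861014 58.93631458282471
shift cm [ 0.0948 -0.2061 11.7043] turn [-0.0148  0.0181 -0.0411] j7 0.6426128480755939
```

View pics/t3c.png

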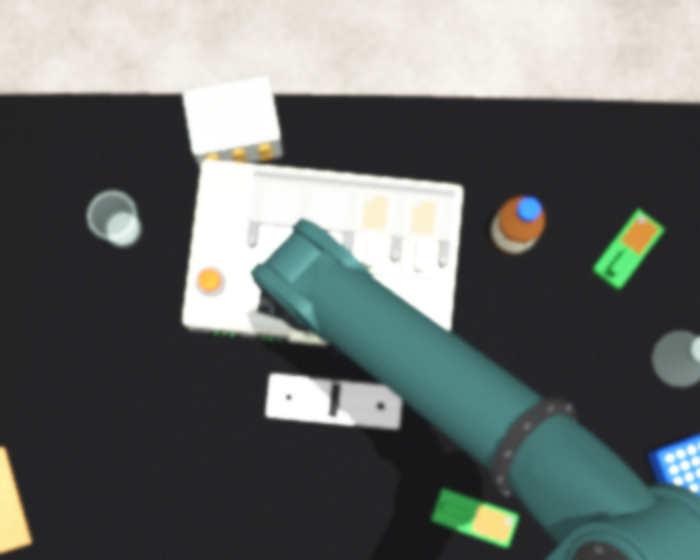

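All the glassware is standing and no white cassette is left on the bench; the third is in the gripper at crop (275,310). Inserting it in bay 2.

```bash
python3 -m jog '[[1,0.1,-0.2,5,0,0,0],[1,0.1,-0.2,9,0,0,0],[1,0.1,-0.2,11,0,0,0],[1,0.1,-0.2,11.5,0,0,0],[1,0.1,-0.2,11.7,0,0,0],[1,0.1,-0.2,11.7,0,0,0],[1,0.1,-0.2,11.7,0,0,0]]'
python3 -m jog '[[1,-1.5,0,0,0,0,0],[1,-2.5,0,0,0,0,0],[1,-3.5,0,0,0,0,0],[1,-4.5,0,0,0,0,0],[1,-5.5,0,0,0,0,0],[1,-6.5,0,0.05,0,0,0],[1,-7.5,0,0.05,0,0,0],[1,-8.5,0,0.1,0,0,0],[1,-8.5,0,0.1,0,0,0]]'
```

```text
time: 45.08
eef_pos: [0.5489, 0.0308, 0.1868]
tcp_rot: [0.001, 0.046, 0.999, 0.0]
ft_force: [0.7, 0.5, -2.6]
opening: 0.0133
finger_force: 58.9
time: 46.2
eef_pos: [0.634, 0.0228, 0.1849]
tcp_rot: [0.0, 0.046, 0.999, 0.0]
ft_force: [-0.2, 0.1, -3.0]
opening: 0.0132
finger_force: 58.9
```

Home TCP x is about 0.673, so 3.9 cm remain.

```bash
python3 -m jog '[[1,-1,0,0.05,0,0,0],[1,-2,0,0.1,0,0,0],[1,-3,0,0.15,0,0,0],[1,-3.4,0,0.15,0,0,0],[1,-3.8,0,0.15,0,0,0],[1,-3.8,0,0.15,0,0,0],[1,-3.8,0,0.15,0,0,0]]'
python3 -m jog '[[1,-0.3,0,0,0,0,0],[1,-0.6,0,0,0,0,0],[1,-0.8,0,0,0,0,0],[1,-0.8,0,0,0,0,0]]'
```

```text
time: 47.08
eef_pos: [0.6706, 0.0196, 0.1834]
tcp_rot: [-0.0, 0.046, 0.999, -0.0]
ft_force: [0.6, -0.4, -2.4]
opening: 0.013
finger_force: 58.9
time: 47.58
eef_pos: [0.6759, 0.0192, 0.1831]
tcp_rot: [-0.003, 0.046, 0.999, -0.001]
ft_force: [-6.4, -0.2, 0.9]
opening: 0.0131
finger_force: 59.6
```

```bash
python3 -m jog '[[1,-0.3,0,0,0,0,0],[1,-0.5,0,0,0,0,0],[1,-0.5,0,0,0,0,0],[1,-0.5,0,0,0,0,0]]'
python3 -m jog '[[1,0.7,0,-0.1,0,0,0],[1,0.7,0,-0.1,0,0,0],[0.4,0.7,0,-0.2,0,0,0],[0.4,0.7,0,-0.2,0,0,0],[0.4,0.7,0,-0.2,0,0,0],[0.4,0.7,0,-2,0,0,0],[0.4,0.7,0,-6,0,0,0],[0.4,0.7,0,-12,0,0,0],[0.4,0.7,0,-18,0,0,0],[-0.5,4,0,-22,0,0,0],[-0.5,9,0,-22,0,0,0],[-0.5,14,-3,-22,0,0,0],[-0.5,18,-3,-22,0,0,0],[-0.5,18,-3,-22,0,0,0],[-0.5,18,-3,-22,0,0,0],[-0.5,18,-3,-22,0,0,0],[-0.5,18,-3,-22,0,0,0],[-0.5,18,-3,-22,0,0,0]]'
python3 - <<'E'
from cass import *
s=state(); print(s["eef_pos"],s["joints"],np.abs(s["qvel"]).max())
c,im=snap("wrist","w11"); np.save("c11.npy",c,allow_pickle=True)
S=np.load("S.npy")
def sh(p): return R.from_euler('z',S[2]).apply(np.array(p))+[S[0],S[1],0]
for y in(-.105,-.035,.035): print(proj(c,sh([-.025,y,.106])))
E
```

```text
time: 48.08
eef_pos: [0.6765, 0.0195, 0.1834]
tcp_rot: [-0.008, 0.045, 0.999, -0.002]
ft_force: [-18.4, -1.0, 10.4]
opening: 0.0135
finger_force: 60.9
time: 50.32
eef_pos: [0.5024, 0.005, 0.4033]
tcp_rot: [-0.0, 0.046, 0.999, 0.0]
ft_force: [-0.2, -0.4, -0.0]
opening: 0.0643
finger_force: 0.0
[0.5024 0.005  0.4033] [ 0.8372  0.411  -1.2284  1.9563  0.4391  1.0823  0.8995] 0.005712500509562919
[219.2718 329.6359]
[284.783  329.9741]
[350.8314 329.8589]
```

View pics/w11.png

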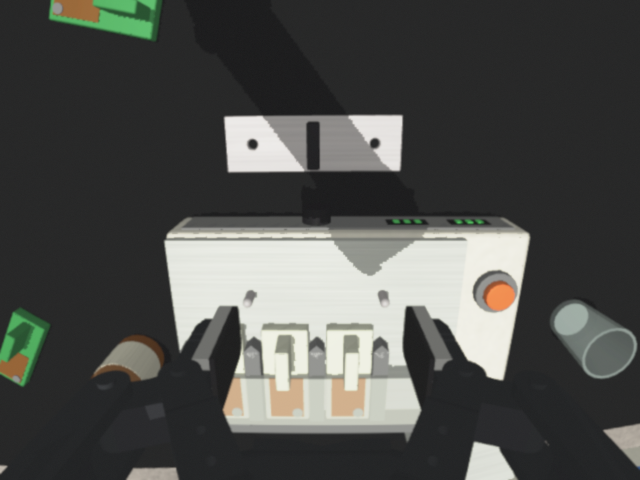

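Bays 0–2 show home cassettes with rear edges level near row 327. The parked plate has its holes at (252,144) and (375,144). Next I'll measure the plate and grip it as before.

```bash
python3 - <<'E'
from h import *
c=np.load("c11.npy",allow_pickle=True).item()
im=cv2.cvtColor(cv2.imread("pics/w11.png"),cv2.COLOR_BGR2GRAY)
H=[]
for u,v in((252,144),(375,143)):
    w=255-im[v-11:v+12,u-11:u+12].astype(float); w=np.clip(w-150,0,None); yy,xx=np.mgrid[v-11:v+12,u-11:u+12]
    px=((xx*w).sum()/w.sum(),(yy*w).sum()/w.sum()); p=at(c,px,.009); H.append(p); print(px,p)
H=np.array(H); d=H[1]-H[0]; print("centre",H.mean(0),"dist",np.linalg.norm(d),"yaw",np.arctan2(-d[0],d[1]))
goal([.4569,0,.0886],np.pi-.085)
E
```

```text
(np.float64(252.43112815596038), np.float64(143.68967721316716)) [ 0.4521 -0.0709  0.009 ]
(np.float64(374.1183965195774), np.float64(142.96177750155377)) [0.4643 0.0682 0.009 ]
centre [ 0.4582 -0.0013  0.009 ] dist 0.13964214558581511 yaw -0.08790052005727579
shift cm [ 4.4583 -0.9369 31.4689] turn [ 0.0449 -0.0177 -0.3743] j7 0.8994714272091937
```

```bash
python3 -m jog '[[-0.5,2,-0.5,6,0,0,-0.4],[-0.5,4.5,-0.9,12,0,0,-0.4],[-0.5,4.5,-0.9,18,0,0,-0.4],[-0.5,4.5,-0.9,24,0,0,-0.4],[-0.5,4.5,-0.9,28,0,0,-0.4],[-0.5,4.5,-0.9,30,0,0,-0.4],[-0.5,4.5,-0.9,31,0,0,-0.4],[-0.5,4.5,-0.9,31.4,0,0,-0.4],[-0.5,4.5,-0.9,31.4,0,0,-0.4],[-0.5,4.5,-0.9,31.4,0,0,-0.4],[-0.5,4.5,-0.9,31.4,0,0,-0.4]]'
python3 -c "
from h import *
goal([.4569,0,.0886],np.pi-.085)"
```

```text
time: 51.75
eef_pos: [0.4566, -0.0, 0.0899]
tcp_rot: [0.001, 0.043, 0.999, 0.0]
ft_force: [0.6, 0.5, -0.1]
opening: 0.064
finger_force: 0.0
shift cm [-0.0342  0.0078  0.1272] turn [ 0.0071  0.0588 -0.005 ] j7 0.22239048625909008
```

```bash
python3 -m jog '[[-0.5,0,0,0.1,0,0,0],[1,0,0,0.1,0,0,0],[1,0,0,0.1,0,0,0],[1,0,0,0.1,0,0,0],[1,0,0,0.1,0,0,0],[1,0,0,0.1,0,0,0],[1,0,0,-3,0,0,0],[1,0,0,-9,0,0,0],[1,0,0,-15,0,0,0],[1,0,0,-19,0,0,0],[1,0,0,-19,0,0,0],[1,-5,0,-19,0,0,0],[1,-10,0,-19,0,0,0],[1,-15,0,-19,0,0,0],[1,-15,0,-19,0,0,0],[1,-15,0,-19,0,0,0],[1,-15,0,-19,0,0,0],[1,-15,0,-19,0,0,0]]' 60
python3 -c "
from h import *
s=state();print(s['eef_pos'],s['joints'],s['finger_force'])
goal([.6067,-.0095,.22],np.pi-.088)"
```

```text
time: 54.0
eef_pos: [0.6046, -0.0126, 0.2791]
tcp_rot: [-0.0, 0.042, 0.999, -0.0]
ft_force: [-0.2, -0.0, -2.7]
opening: 0.0129
finger_force: 59.3
[ 0.6046 -0.0126  0.2791] [ 0.6017  0.6525 -0.9767  1.8803  0.6563  0.9707  0.8116] 59.344260692596436
shift cm [-0.1865  0.3364  5.9104] turn [-0.05   -0.0531  0.2378] j7 0.8115776180208512
```

```bash
python3 -m jog '[[1,-0.2,0.3,3,0,0,0.2],[1,-0.2,0.3,5.5,0,0,0.2],[1,-0.2,0.3,5.9,0,0,0.2],[1,-0.2,0.3,5.9,0,0,0.2],[1,-0.2,0.3,5.9,0,0,0.2],[1,-0.2,0.3,5.9,0,0,0.2]]'
python3 -c "
from h import *
s=state();print(s['eef_pos'],s['finger_force'])
goal([.6067,-.0095,.1786],np.pi-.088)
c,im=snap('wrist','w12');cv2.imwrite('pics/w12c.png',cv2.resize(im[150:400,100:540,::-1],None,fx=1.8,fy=1.8,interpolation=cv2.INTER_CUBIC))"
```

```text
time: 54.75
eef_pos: [0.6085, -0.0097, 0.2214]
tcp_rot: [0.001, 0.044, 0.999, 0.0]
ft_force: [-0.5, 1.3, -3.0]
opening: 0.013
finger_force: 59.1
[ 0.6085 -0.0097  0.2214] 59.119030237197876
shift cm [0.1848 0.0071 4.2808] turn [ 0.0099  0.1006 -0.022 ] j7 0.7385843243160267
```

```bash
python3 -m jog '[[1,0.2,0,0.5,0,0,0],[1,0.2,0,1,0,0,0],[1,0.2,0,1.5,0,0,0],[1,0.2,0,2,0,0,0],[1,0.2,0,2.3,0,0,0],[1,0.2,0,2.3,0,0,0]]'
```

```text
time: 55.55
eef_pos: [0.6059, -0.0097, 0.1971]
tcp_rot: [-0.0, 0.044, 0.999, -0.0]
ft_force: [-0.1, -0.6, -3.3]
opening: 0.0129
finger_force: 59.2
```

```bash
python3 -m jog '[[1,0,0,0.5,0,0,0],[1,0,0,1,0,0,0],[1,0,0,1.4,0,0,0],[1,0,0,1.7,0,0,0],[1,0,0,1.9,0,0,0],[1,0,0,1.9,0,0,0]]'
```

```text
time: 56.3
eef_pos: [0.606, -0.0096, 0.1787]
tcp_rot: [0.0, 0.044, 0.999, -0.0]
ft_force: [-0.7, -0.8, -0.4]
opening: 0.0132
finger_force: 59.7
```

```bash
python3 -m jog '[[1,0,0,0.3,0,0,0],[1,0,0,0.3,0,0,0],[0.2,0,0,0.1,0,0,0],[0.2,0,0,0,0,0,0],[0.2,0,0,0,0,0,0],[0.2,0,0,-4,0,0,0],[0.2,0,0,-10,0,0,0],[0.2,2,0,-15,0,0,0],[0.2,5,0,-20,0,0,0],[0.2,5,0,-24,0,0,0],[0.2,5,0,-24,0,0,0],[0.2,5,0,-24,0,0,0],[0.2,5,0,-24,0,0,0],[0.2,5,0,-24,0,0,0]]'
python3 - <<'E'
from h import *
s=state(); print(s["eef_pos"],s["joints"])
c,im=snap("wrist","w13"); np.save("c13.npy",c,allow_pickle=True)
i=im[140:400,130:560,::-1]; cv2.imwrite('pics/w13c.png',cv2.resize(i,None,fx=1.8,fy=1.8,interpolation=cv2.INTER_CUBIC))
S=np.load("S.npy")
def sh(p): return R.from_euler('z',S[2]).apply(np.array(p))+[S[0],S[1],0]
print([(proj(c,sh(p))-[130,140])*1.8 for p in((-.091,-.1,.1),(-.091,.1,.1),(-.029,-.1,.1),(-.029,.1,.1),(-.025,-.105,.106),(-.06,-.07,.115),(-.06,.07,.115))])
goal(sh([-.06,.195,.22]),np.pi+S[2])
E
```

```text
time: 58.05
eef_pos: [0.5559, -0.0055, 0.4171]
tcp_rot: [-0.001, 0.044, 0.999, 0.0]
ft_force: [0.1, -0.1, 0.2]
opening: 0.0348
finger_force: 0.0
[ 0.5559 -0.0055  0.4171] [ 0.7497  0.4545 -1.1338  1.8345  0.4504  1.1461  0.9437]
[array([169.7586, 136.2654]), array([525.2209, 136.8566]), array([177.619 , 238.1132]), array([516.7338, 238.5912]), array([167.4059, 248.4061]), array([221.265 , 197.3095]), array([473.702 , 197.6904])]
shift cm [-5.3294 19.5064 19.7363] turn [ 0.0159 -0.1025  0.1787] j7 0.9436869210438557
```

View pics/w13c.png

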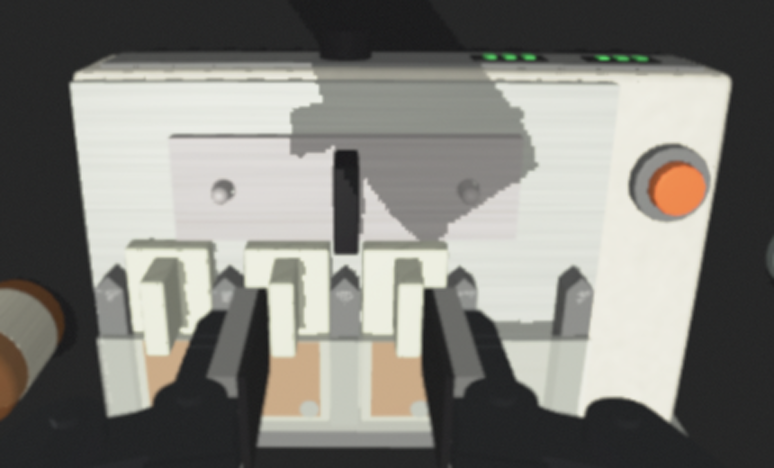

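The plate lies flush: its edges at crop (170-525, 136-240) match the prediction, the pins come through, and the cassettes are in line. Now the button.

```bash
python3 -m jog '[[1,-1,5,0,0,0,0],[1,-3,11,0,0,0,0],[1,-5,17,4,0,0,0],[1,-5.3,19.5,10,0,0,0],[1,-5.3,19.5,15,0,0,0],[1,-5.3,19.5,19.7,0,0,0],[1,-5.3,19.5,19.7,0,0,0],[1,-5.3,19.5,19.7,0,0,0],[1,-5.3,19.5,19.7,0,0,0]]'
python3 - <<'E'
from h import *
S=np.load("S.npy")
goal(R.from_euler('z',S[2]).apply([-.06,.195,.164])+[S[0],S[1],0],np.pi+S[2])
E
```

```text
time: 59.22
eef_pos: [0.6274, 0.1852, 0.2242]
tcp_rot: [0.002, 0.044, 0.999, 0.001]
ft_force: [-0.4, -0.6, 0.2]
opening: -0.0001
finger_force: 0.0
shift cm [ 0.1737 -0.1117  6.0204] turn [0.1342 0.2348 0.14  ] j7 0.47693527386684004
```

```bash
python3 -m jog '[[1,0.2,-0.1,3,0,0,0],[1,0.2,-0.1,4.5,0,0,0],[1,0.2,-0.1,5.2,0,0,0],[1,0.2,-0.1,5.7,0,0,0],[1,0.2,-0.1,6.2,0,0,0],[1,0.2,-0.1,6.4,0,0,0],[1,0.2,-0.1,6.4,0,0,0]]'
```

```text
time: 60.1
eef_pos: [0.6242, 0.1838, 0.1677]
tcp_rot: [0.002, 0.045, 0.999, -0.004]
ft_force: [-14.3, -12.9, 53.1]
opening: 0.0
finger_force: 26.6
```

```bash
python3 -m jog '[[1,0,0,-1,0,0,0],[1,0,0,-3,0,0,0],[1,0,0,-8,0,0,0],[1,0,0,-14,0,0,0],[1,4,0,-20,0,0,0],[1,10,0,-24,0,0,0],[1,10,0,-24,0,0,0],[1,10,0,-24,0,0,0],[1,10,0,-24,0,0,0],[1,10,0,-24,0,0,0],[1,10,0,-24,0,0,0]]'
python3 - <<'E'
from cass import *
s=state(); print(s["eef_pos"])
c,im=snap("wrist","w14"); 
S=np.load("S.npy")
def sh(p): return R.from_euler('z',S[2]).apply(np.array(p))+[S[0],S[1],0]
g=im.astype(int); m=(g[:,:,0]-g[:,:,2]>110)
l=cv2.connectedComponentsWithStats(m.astype(np.uint8)); print(l[2][1:],l[3][1:])
print("button up/down px",proj(c,sh([-.06,.195,.1])),proj(c,sh([-.06,.195,.094])))
for n in("cassA","plate"): print(n,find_in("wrist",n))
print(proj(c,sh([-.06,0,.1])))
t,ti=snap("top","t14"); tm=(mask(ti)*255); print(find_in("top","cassA"),find_in("top","flask"),find_in("top","bottle"),find_in("top","beaker"),find_in("top","clamp"))
E
```

```text
time: 61.48
eef_pos: [0.5251, 0.1919, 0.3964]
tcp_rot: [-0.001, 0.045, 0.999, 0.0]
ft_force: [0.3, -0.6, -0.1]
opening: -0.0
finger_force: 0.0
[0.5251 0.1919 0.3964]
[[308 282  30  17 408]] [[322.3235 291.2598]]
button up/down px [324.268 296.266] [324.2271 293.6732]
cassA [{'at': [107.4, 351.5], 'score': 0.82}]
plate [{'at': [138.7, 289.1], 'score': 0.96}, {'at': [177.5, 263.0], 'score': 0.39}]
[137.1476 295.0477]
[{'at': [332.4, 187.1], 'score': 0.76}] [{'at': [487.2, 238.8], 'score': 0.96}, {'at': [256.2, 198.6], 'score': 0.52}] [{'at': [405.8, 172.2], 'score': 0.79}] [{'at': [203.4, 163.8], 'score': 0.9}, {'at': [309.0, 173.1], 'score': 0.22}] [{'at': [130.1, 239.6], 'score': 0.65}, {'at': [334.9, 187.3], 'score': 0.46}, {'at': [309.3, 174.6], 'score': 0.38}]
```

```bash
python3 -c "
from workcell import *
print(job_done())"
```

```text
the job is handed in; nothing more can be done
None
```

I handed the job in at about 62 s; no verdict came back. The three white cassettes are home in bays 0–2, the plate is flush on both pins, the start button was pressed to its stop (53 N at the wrist) and let go, and the glassware and clamp still stand.

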